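# Seat a flow-cell cartridge in the corner pocket of a loading tray

## Task

With the fingertips, push the blue flow-cell cartridge straight across the loading tray from where it lies until its long side is flush against the rail; then, keeping it against the rail, drag it along until its leading end is fully home in the green corner pocket, and let go. Slide it only, never lift or tip it, and leave the vials, the bottle and the vial carousel where they stand.

Things in the scene. Friction and masses are not known exactly. Their poses are not given: they have to be found in the camera images.
- tray: Grey loading tray with white floor, fixed, 190 mm (x) by 350 mm (y). Origin on the table; x points across it to the rail, y along the rail to the pocket, z up; world yaw within 0.3 rad of zero. The flat floor is 6 mm above the table and starts at x = -90; near side and right end (-y) are open. At the left end a steel stop, 26 mm high, has its face at y = +150 and spans x = +18.5 to the rail.
- rail_mid (a point): Top inner edge of the dark steel rail, halfway along, 26 mm above the table, at (80, 0, 26) mm in the tray's frame. The rail runs the tray's whole length along its far side; its inner face is upright, at x = +80 mm.
- lip (a point): Centre of the top edge of the free end of the pocket's short lip, at (23.5, 143, 20) mm in the tray's frame. The lip is 10 mm thick (x = 18.5 to 28.5), 20 mm high, and runs 7 mm from here to the stop. Rail, stop and lip make the corner pocket, 51.5 mm wide, green floor; the cartridge's front end with its tab, 45.5 mm wide, enters it along the rail.
- home (a point): Point on the tray floor, at (64, 114, 6) mm in the tray's frame and with its axes: where the cartridge's origin lies when it is fully home, touching rail and stop.
- cartridge: Loose blue plastic block, 32 mm (x) by 72 mm (y) by 18 mm high, 50 to 100 g, round window on top. Origin: centre of its underside. It starts flat on the tray floor, centre 60 to 100 mm from the rail's face and 146 to 206 mm short of home, turned up to 0.4 rad from the tray's axes, its +y end toward the pocket and its -x (tab) side away from the rail. It slides with about 1 N.
- tab (a point): Centre of the top of the cartridge's yellow finger tab, at (-22.5, 31, 18) mm in its frame. The tab is as high as the block and sticks out 13.5 mm from its -x side at the leading end, y = 26 to 36. Behind it lie 62 mm of plain side (y = -36 to 26): fingertips in that corner can press the block to the rail and drag it toward +y. Pushed far from its middle the block turns.
- vial_a: Amber glass vial with blue cap, 22 mm across, 46 mm high, loose, standing on the tray's near left part, 130 to 150 mm from the rail's face. Origin: centre of its underside.
- vial_b: A second vial like vial_a, standing nearer the tray's left end.
- bottle: Clear bottle with yellow cap, 70 mm across, 130 mm high, loose, standing on the table to the right of the tray. Origin: centre of its underside.
- carousel: Round black vial carousel with blue-capped vials, 110 mm across, 58 mm high, loose, on the table to the left of the tray. Origin: centre of its underside.
Not all that is in view belongs to the job. What is meant by the cartridge is not brown or red, and is the larger of those in its own colour.

How it is judged:
By the outcome, as a careful person would: the job done as asked, in the order asked, and still so for the second after the job is handed in, with the robot touching nothing.
It also fails if it takes over 48 s, if anything falls off the work surface, if the arm or the gripper's body presses on something with over 40 N, if the wrist force passes 120 N, or if a joint passes its speed limit or range.

## Robot

A 6-joint arm with a two-finger parallel gripper is mounted at the origin on the work surface. World frame = base frame: x ahead of the robot, y to its left, z up, the work surface at z = 0. Lengths are in m, angles in rad, forces in N, time in s.
With the tool pointing down it reaches from about 0.325 to 0.9 m from the base axis. Payload 6.1 kg.
Tool frame: the origin (TCP) lies midway between the tips of the shut fingers; the grasp point (between the pads) lies 19 mm behind it; x points along the fingers, y is the direction in which the jaws open and shut, and the axes are right-handed (so a half turn about x gives the same grasp; the last joint's range is limited). The gripper opens to 85 mm and grips with 20 to 120 N. Pads are 22 mm wide; open, the fingers measure 114 mm over their backs; the gripper's body (76 mm by 85 mm) begins 54 mm behind the grasp point. The pads swing forward as they close: fully open they stand 13 mm farther back than shut.
Start: joints at [-1.272, 0.22, 1.526, -0, 1.395, -0.126], TCP at [0.258, -0.569, 0.231] pointing down, gripper open.
Joint ranges: [-2.98, 2.98], [-0.91, 2.08], [0.09, 2.57], [-1.24, 4.39], [0.2, 2.65], [-2.68, 2.68]. Speed limits (rad/s): [2.57, 2.57, 3.01, 3.14, 3.14, 3.14].

## Interface

Orientations are given as [roll, pitch, yaw] about the fixed x, y, z axes, in that order (R = Rz(yaw) Ry(pitch) Rx(roll)).
In Python, from plant import movep, move_l, set_joints, gripper_to, hold, inverse_kinematics, observe, get_image, get_calibration, Unreachable, job_done gives the robot as it stands. Calls block until the motion is done:
- movep(position, orientation): joint-space move of the TCP to a pose.
- move_l(position, feed=0.15, rotation=None, max_force=None): straight line of the TCP; rotation=None keeps the orientation; feed is the mean speed in m/s. With max_force (N) it stops when the force on the tool has changed by that much, and returns True; else False.
- set_joints(angles): joint-space move.
- gripper_to(opening, f_grip=None): finger opening in m; f_grip is the grip in N (None keeps the last); returns when the fingers have stopped.
- hold(seconds).
- inverse_kinematics(position, orientation): joint angles nearest the present ones, or None.
- observe(): the state.
- get_image(name): name is "side" or "top"; returns (picture, depth): 480x640x3 uint8, red, green, blue; 480x640 float32, m along the optical axis (not along the pixel's ray), 0 where there is no reading.
- get_calibration(name): a dict with "intrinsics" (3x3 intrinsics, pixels), "world_from_camera" (4x4, takes a point from camera to world coordinates). Camera axes: x right, y down, z forward; pixel columns grow to the right and rows downward; lengths in m; the calibration is good to about 2 mm. A picture is of the moment at which its call begins. get_calibration takes no time and is no camera call.
A pose or a line that the arm cannot do raises Unreachable and nothing moves.
- job_done(): hands the job in, once; it reports no verdict.
The state is a dict: "time_s": time; "q": joint angles; "joint_velocities": joint speeds; "joint_torque": joint torques, N m; "eef_pos": TCP position; "tcp_rot": TCP orientation; "ft_force": force on the tool from outside, world axes, zero at the start; "torque": the same for the moment, N m; "opening": finger opening in m.
Only numpy, scipy, OpenCV 4.12 (cv2) and the standard library are available. Lean on these libraries where they do the work, as an engineer would, in place of code of your own. Each camera call takes 0.05 s, during which the arm holds its last target. There are 200 camera calls.

## Working session

There is one attempt and no reset: what is moved stays moved. The work goes in short steps, each a Python script; the robot and the scene stay as the last script left them, time stands still between calls to the robot, and variables do not carry over. Pictures are saved under pics/ and viewed, about 8 in all and at most 12, crops included, and the job is handed in when it is done.

```bash
mkdir -p pics
python3 - <<'E'
from plant import *
import cv2,numpy as np
for n in("top","side"):
    im,d=get_image(n); c=get_calibration(n)
    cv2.imwrite(f"pics/{n}0.png",im[:,:,::-1]); np.savez(f"{n}0.npz",im=im,d=d,**c)
    print(n,c["intrinsics"].round(1).tolist(),c["world_from_camera"].round(3).tolist())
print(observe())
E
```

```text
top [[488.5, 0.0, 311.2], [0.0, 488.5, 239.1], [0.0, 0.0, 1.0]] [[-0.012, -0.997, 0.082, 0.464], [-1.0, 0.011, -0.009, 0.002], [0.008, -0.082, -0.997, 1.212], [0.0, 0.0, 0.0, 1.0]]
side [[558.4, 0.0, 321.6], [0.0, 558.4, 232.8], [0.0, 0.0, 1.0]] [[0.987, -0.094, 0.128, 0.419], [-0.157, -0.456, 0.876, -1.043], [-0.024, -0.885, -0.465, 0.613], [0.0, 0.0, 0.0, 1.0]]
{'time_s': 0.1, 'q': array([-1.27211773e+00,  2.21158960e-01,  1.52749865e+00, -1.65309191e-07,
        1.39471807e+00, -1.26067640e-01]), 'joint_velocities': array([-0.00051988, -0.00361742, -0.00183206,  0.0008299 , -0.00018723,
       -0.00060836]), 'joint_torque': array([ 2.00829505e-03, -4.98243427e+01, -3.90546942e+01, -1.68815418e-04,
        5.65622744e-03, -3.79747485e-05]), 'eef_pos': array([ 0.25740735, -0.56892674,  0.23030037]), 'tcp_rot': array([-1.69677272,  1.5690133 ,  1.8695662 ]), 'ft_force': array([-0.54564758, -0.42450533, -0.64675659]), 'torque': array([ 0.00982241,  0.03706044, -0.04362672]), 'opening': 0.08556533455412256}
```

View pics/top0.png

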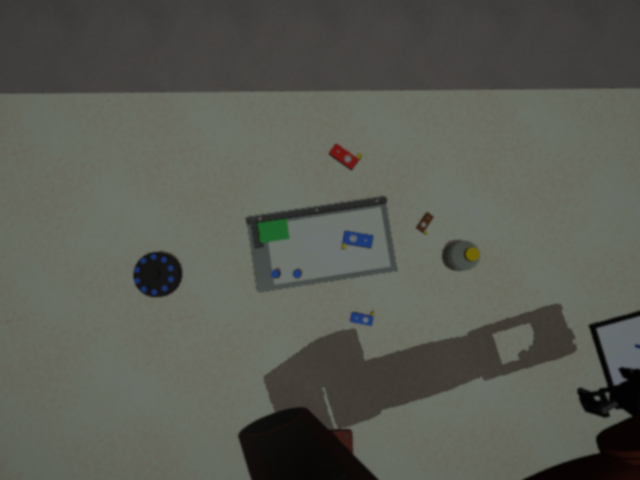

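View pics/side0.png

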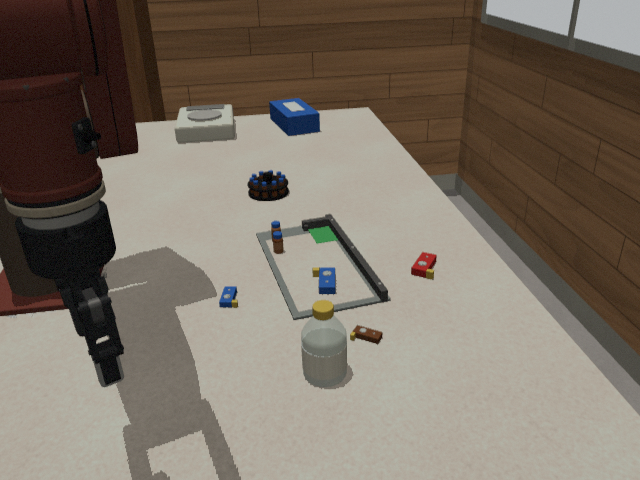

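Candidates are, in the top view, blue on the tray (357,240), small blue off the tray (361,318), red (345,156) and brown (425,223). The blue one on the tray is the larger of the two blues and lies on the tray floor, so it fits. I'll confirm it in a crop while measuring.

```bash
cat > h.py <<'E'
import numpy as np,cv2
def load(n,tag="0"):
    return np.load(f"{n}{tag}.npz")
def ray(f,uv,z):
    uv=np.atleast_2d(uv).astype(float);K=f["intrinsics"];T=f["world_from_camera"]
    r=np.c_[(uv-K[:2,2])/[K[0,0],K[1,1]],np.ones(len(uv))]@T[:3,:3].T
    return T[:3,3]+r*((z-T[2,3])/r[:,2])[:,None]
def proj(f,P):
    T=f["world_from_camera"];c=(np.atleast_2d(P)-T[:3,3])@T[:3,:3];K=f["intrinsics"]
    return c[:,:2]/c[:,2:]*[K[0,0],K[1,1]]+K[:2,2]
def masks(im):
    h=cv2.cvtColor(im,cv2.COLOR_RGB2HSV);H,S,V=cv2.split(h)
    return dict(blue=((H>100)&(H<130)&(S>130)&(V>50)).astype(np.uint8),
     yellow=((H>18)&(H<33)&(S>120)&(V>70)).astype(np.uint8),
     green=((H>50)&(H<75)&(S>150)).astype(np.uint8))
def comps(m,lo=6):
    n,l,s,c=cv2.connectedComponentsWithStats(m)
    return [(s[i,4],c[i],l==i) for i in range(1,n) if s[i,4]>=lo]
E
python3 - <<'E'
from h import *
out=[]
for n,(x,y,w,h) in (("top",(240,190,160,110)),("side",(245,205,160,115))):
    f=load(n);im=f["im"]
    out.append(cv2.resize(im[y:y+h,x:x+w],None,fx=4.5 if 0 else 4,fy=4,interpolation=cv2.INTER_CUBIC)[:300 if 0 else 440])
    for k,m in masks(im).items():
        for a,c,l in comps(m):
            p=ray(f,c,.024)[0]
            e=""
            if a>30:
                r=cv2.minAreaRect(np.argwhere(l)[:,::-1].astype(np.float32));e=np.round(np.r_[r[0],r[1],r[2]],1)
            if .2<p[0]<.8: print(n,k,a,c.round(1),p.round(4)[:2],e)
    g=out[-1]
cv2.imwrite("pics/crop1.png",cv2.convertScaleAbs(cv2.resize(out[0],(800,550))[:,:,::-1],alpha=1.5))
cv2.imwrite("pics/crop2.png",cv2.resize(out[1],(800,550))[:,:,::-1])
f=load("top");g=cv2.cvtColor(f["im"],cv2.COLOR_RGB2GRAY)
for u in(275,300,320,350,375): print(u,g[195:300,u].tolist())
for v in(240,255): print(v,g[v,240:262].tolist(),g[v,375:402].tolist())
E
```

```text
top blue 280 [358.2 239.1] [ 0.5598 -0.1235] [357.5 239.   28.3  12.    9.5]
top blue 33 [153.1 256.4] [0.5232 0.3756] [153.  256.5   5.    6.   90. ]
top blue 32 [163.5 259.5] [0.5154 0.3502] [163.5 259.5   5.    5.   90. ]
top blue 30 [142.6 260.6] [0.5133 0.4006] 
top blue 32 [170.2 267.6] [0.4956 0.3339] [170.  267.5   5.    6.   90. ]
top blue 27 [136.9 269.6] [0.4917 0.4141] 
top blue 44 [274.7 273.3] [0.4788 0.0808] [274.5 273.    6.    7.   90. ]
top blue 37 [296.8 273.2] [0.4784 0.0274] [297. 273.   6.   6.  90.]
top blue 32 [170.5 278.5] [0.4693 0.3327] [170.5 278.5   5.    5.   90. ]
top blue 27 [136.9 280.4] [0.4656 0.4136] 
top blue 36 [164.2 287.9] [0.4469 0.3477] [164. 288.   6.   6.  90.]
top blue 30 [143.4 288.6] [0.4457 0.3978] 
top blue 34 [153.8 291.7] [0.4379 0.3726] [153.9 291.7   5.8   5.8  26.6]
top blue 149 [360.4 318.4] [ 0.3682 -0.125 ] [361.5 318.6  20.8   8.8  11.3]
top blue 7 [638. 346.] [ 0.2941 -0.7927] 
top yellow 17 [358.8 155.9] [ 0.7665 -0.1289] 
top yellow 7 [424.7 231.6] [ 0.5765 -0.2866] 
top yellow 14 [343.5 246. ] [ 0.5434 -0.0872] 
top yellow
[... 3552 characters left out ...]
13, 112, 113, 112, 112, 113, 112, 113, 113, 112, 113, 112, 112, 112, 112, 112, 109, 100, 86, 76, 74, 74, 82, 94, 107, 111, 111, 111, 110, 110, 111, 111, 112, 112, 112, 112, 112, 111, 111, 111, 112, 112, 111, 111, 111, 111, 112, 112, 112]
240 [111, 111, 112, 112, 112, 112, 111, 109, 103, 91, 79, 70, 63, 52, 44, 42, 42, 41, 43, 50, 62, 70] [112, 112, 112, 112, 112, 113, 112, 113, 112, 110, 103, 89, 76, 70, 69, 70, 78, 91, 104, 109, 111, 110, 111, 111, 109, 109, 110]
255 [112, 111, 110, 110, 109, 110, 110, 111, 111, 109, 106, 96, 82, 74, 72, 72, 72, 72, 72, 73, 72, 73] [112, 112, 112, 113, 113, 112, 114, 114, 112, 112, 112, 112, 108, 99, 83, 74, 71, 71, 76, 86, 99, 106, 110, 111, 111, 111, 110]
```

View pics/crop1.png

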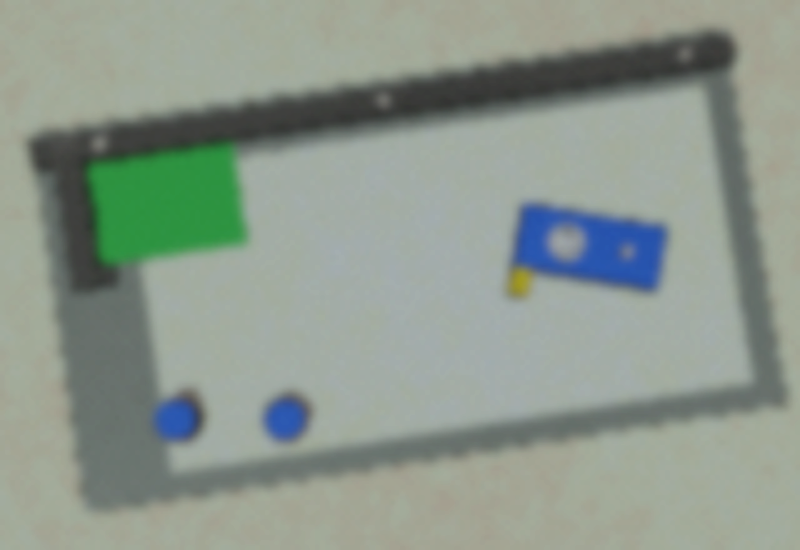

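View pics/crop2.png

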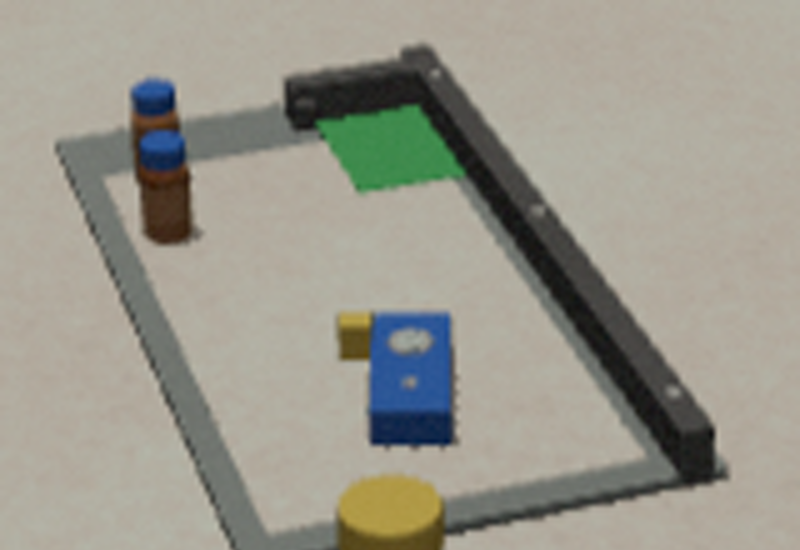

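The crops confirm it. The large blue block with window and yellow tab at the left (top view block ≈ (358,239), tab ≈ (343,246)) lies on the tray; its measured 29×13 px is about 71×32 mm. The off-tray blue is smaller, about 21×9 px. The rail is along the top, the pocket is top-left and the vials are bottom-left. Next I fit the tray edges and the block.

```bash
cat > meas.py <<'E'
from h import *
def cross(p,l):  # first subpixel crossing of level going down
    i=np.flatnonzero((p[:-1]>=l)&(p[1:]<l))
    return i[0]+(p[i[0]]-l)/(p[i[0]]-p[i[0]+1]) if len(i) else np.nan
def fit(P,name):
    P=P[np.isfinite(P).all(1)]
    x,y=P[:,0],P[:,1]
    for _ in range(4):
        c=P.mean(0);_,_,V=np.linalg.svd(P-c);d=V[0]*np.sign(V[0][1]);r=(P-c)@[-d[1],d[0]];P=P[abs(r)<max(2*r.std(),.0005)]
    return c,np.arctan2(-d[0],d[1]),r.std()
def cart(f):
    m=masks(f["im"])
    b=[k for k in comps(m["blue"],200) if np.hypot(*(ray(f,k[1],.024)[0,:2]-[.57,-.03]))<.2]
    l=max(b,key=lambda k:k[0])[2].astype(np.uint8)
    h=cv2.convexHull(np.argwhere(l)[:,::-1].astype(np.int32))
    l=cv2.fillConvexPoly(l.copy(),h,1)
    W=ray(f,np.argwhere(l)[:,::-1],.024)[:,:2];c=W.mean(0);_,s,V=np.linalg.svd(W-c,full_matrices=False)
    d=V[0]*np.sign(V[0][1]);sz=s/np.sqrt(len(W))*np.sqrt(12)
    t=min((k for k in comps(m["yellow"],8)),key=lambda k:np.hypot(*(ray(f,k[1],.024)[0,:2]-c)))
    tab=ray(f,t[1],.024)[0,:2];ps=np.arctan2(-d[0],d[1])
    n=np.array([np.cos(ps),np.sin(ps)])
    return c,ps,sz,[(tab-c)@n,(tab-c)@d]
E
python3 - <<'E'
from meas import *
f=load("top");g=cv2.cvtColor(f["im"],cv2.COLOR_RGB2GRAY).astype(float)
U=range(262,382,2)
ro=np.array([(u,185+cross(g[185:225,u],76)) for u in U])
ri=np.array([(u,230-cross(g[230:195:-1,u],54)) for u in U if u>295])
ne=np.array([(u,300-cross(g[300:260:-1,u],92)) for u in U])
V=range(215,265,2)
re=np.array([(405-cross(g[v,405:370:-1],91),v) for v in V])
le=np.array([(235+cross(g[v,235:275],91),v) for v in range(228,285,2)])
L={}
for n,p,z in(("ro",ro,.026),("ri",ri,.006),("ne",ne,.006),("re",re,.006),("le",le,.006)):
    L[n]=fit(ray(f,p,z)[:,:2],n);print(n,L[n])
yaw=np.mean([L["ro"][1],L["ne"][1]])
n=np.array([np.cos(yaw),np.sin(yaw)]);e=np.array([-n[1],n[0]])
s={k:v[0]@n for k,v in L.items()};t={k:v[0]@e for k,v in L.items()}
print("yaw",yaw,"width",s["ro"]-s["ne"],"len",t["le"]-t["re"],"ri below ro",s["ro"]-s["ri"])
o=n*(s["ro"]+s["ne"])/2+e*(t["le"]+t["re"])/2
print("tray",o)
for nm in("top","side"):
  c,ps,sz,tab=cart(load(nm));print(nm,"cart",c,ps,sz,tab,"in tray",(c-o)@n,(c-o)@e,ps-yaw)
gr=max(comps(masks(f["im"])["green"]),key=lambda k:k[0]);w=ray(f,gr[1],.006)[0,:2]-o;print("green",w@n,w@e)
for p,z in(((274.7,273.3),.052),((296.8,273.2),.052)):
  w=ray(f,p,z)[0,:2]-o;print("vial",w@n,w@e)
np.savez("tray.npz",o=o,yaw=yaw)
E
```

```text
ro (array([ 0.6444268 , -0.03640824]), np.float64(0.1436062420034464), np.float64(0.00034805384411196725))
ri (array([ 0.63359133, -0.07828036]), np.float64(0.13949826731205087), np.float64(0.00023522761206112012))
ne (array([ 0.45534492, -0.03024512]), np.float64(0.14311886951614872), np.float64(0.0005359014420133275))
re (array([ 0.56070655, -0.20863594]), np.float64(-1.430084036821232), np.float64(0.0004221162532167843))
le (array([0.52250343, 0.13958601]), np.float64(-1.4314490593915083), np.float64(0.0005499070775881995))
yaw 0.14336255575979756 width 0.18626158968296685 len 0.35010775864464827 ri below ro 0.016706666609603182
tray [ 0.54988627 -0.03332954]
top cart [ 0.56056533 -0.12168147] -0.17138977052439067 [0.06953183 0.03089933] [np.float64(-0.022839235355629546), np.float64(0.031088571169920504)] in tray -0.0020535124923496094 -0.08897128809680431 -0.31475232628418826
side cart [ 0.55893406 -0.13312642] -0.1624929710893537 [0.09262278 0.03079101] [np.float64(-0.022129529723227737), np.float64(0.03157246769826104)] in tray -0.0053032146929128665 -0.10006575687338197 -0.3058555268491513
green 0.053492190082052506 0.11419110814400889
vial -0.05455064449702425 0.12134219088410185
vial -0.06238956370932985 0.0696330843888645
```

Checks: tray length is 350 mm and width 186 (nominal 190). The cartridge measures 70×31 mm, with the tab at (-22.8, 31.1) against a nominal (-22.5, 31). The block is 82 mm from the rail and 203 mm short of home, turned -0.31 rad; all of this is within the stated ranges. I'll approach with the fingers 20 mm open and the jaw direction along the block's side.

```bash
cat > rob.py <<'E'
from plant import *
import numpy as np
from scipy.spatial.transform import Rotation as R
t=np.load("tray.npz");O=t["o"];YAW=float(t["yaw"])
rz=lambda a:np.array([[np.cos(a),-np.sin(a)],[np.sin(a),np.cos(a)]])
T2W=lambda p:O+rz(YAW)@p
W2T=lambda p:rz(-YAW)@(np.asarray(p)[:2]-O)
SG=1
def rot(psi):
    x=np.array([0,0,-1.]);y=SG*np.array([-np.sin(psi),np.cos(psi),0])
    return R.from_matrix(np.c_[x,y,np.cross(x,y)]).as_euler("xyz")
def st(m=""):
    s=observe();print(m,"t%.1f"%s["time_s"],"tray",(W2T(s["eef_pos"])*1e3).round(1),"z%.1f"%(s["eef_pos"][2]*1e3),"Ftray",np.r_[rz(-YAW)@s["ft_force"][:2],s["ft_force"][2]].round(1),"open %.3f"%s["opening"]);return s
E
cat > pic.py <<'E'
from plant import *
import sys,cv2,numpy as np
tag=sys.argv[1]
for n in("top","side"):
    im,d=get_image(n);np.savez(f"{n}{tag}.npz",im=im,d=d,**get_calibration(n))
    x,y,w,h=(240,180,170,125) if n=="top" else (230,190,180,135)
    c=cv2.resize(im[y:y+h,x:x+w],(400,300),interpolation=cv2.INTER_CUBIC)
    out=c if n=="top" else np.hstack([out,c])
cv2.imwrite(f"pics/p{tag}.png",out[:,:,::-1])
E
python3 - <<'E'
import rob;from rob import *
psi=-.171;c=np.array([.5605,-.1217])
p=c+rz(psi)@np.array([-.039,-.003])
for sg in(1,-1):
    rob.SG=sg;print(sg,inverse_kinematics([*p,.2],rot(psi)))
rob.SG=1 if abs(inverse_kinematics([*p,.2],rot(psi))[5]+.126)<abs((rob.SG:=-1) if 0 else 9) else -1
E
```

```text
File "<stdin>", line 6
    rob.SG=1 if abs(inverse_kinematics([*p,.2],rot(psi))[5]+.126)<abs((rob.SG:=-1) if 0 else 9) else -1
                                                                       ^^^^^^
SyntaxError: cannot use assignment expressions with attribute
```

Run:
```python
import rob;from rob import *
c=np.array([.5605,-.1217])
for psi in(-.171,.143):
  p=c+rz(psi)@np.array([-.039,-.003])
  for sg in(1,-1):
    rob.SG=sg;q=inverse_kinematics([*p,.2],rot(psi));print(sg,None if q is None else np.round(q,2))
```

```text
1 [-0.37  0.03  1.8   0.    1.32 -1.77]
-1 [-0.37  0.03  1.8   0.    1.32  1.37]
1 [-0.39  0.04  1.79  0.    1.32 -2.1 ]
-1 [-0.39  0.04  1.79  0.    1.32  1.04]<sys>:0: UserWarning: Gimbal lock detected. Setting third angle to zero since it is not possible to uniquely determine all angles.
```

```bash
sed -i 's/^SG=1/SG=-1\nimport warnings;warnings.filterwarnings("ignore")/' rob.py
python3 - <<'E'
from rob import *
psi=-.171;c=np.array([.5605,-.1217]);p=c+rz(psi)@np.array([-.039,-.003])
gripper_to(.02,20)
movep([*p,.2],rot(psi));st("above")
move_l([*p,.04],.15);st("low")
print(move_l([*p,.002],.02,max_force=3));st("floor")
z=observe()["eef_pos"][2]
move_l([*p,z+.003],.03);st("up3")
E
python3 pic.py 1
```

```text
above t2.6 tray [-40.2 -80.5] z200.1 Ftray [0.7 0.3 0.7] open 0.020
low t3.9 tray [-39.4 -80.3] z41.0 Ftray [ 0.4 -0.4 -0.3] open 0.020
True
floor t5.4 tray [-40.2 -79.8] z6.2 Ftray [-0.6  0.5  4.8] open 0.020
up3 t5.6 tray [-40.  -79.9] z9.4 Ftray [-0.9 -0.2 -0.5] open 0.020
```

View pics/p1.png

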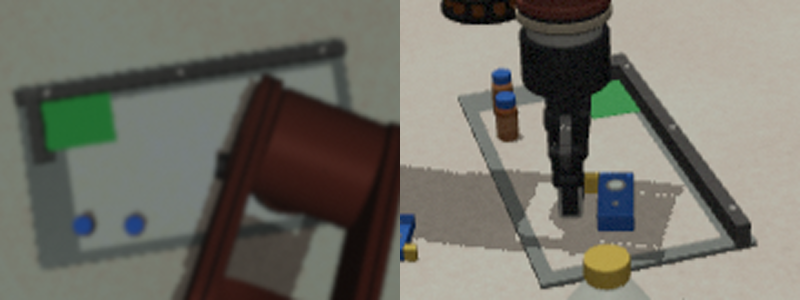

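Picture: the fingers stand on the floor beside the block's plain side, behind the yellow tab (side crop, fingers ≈ (570,200), block ≈ (615,200)). Nothing else has been touched. Now I push across, squaring the block to the tray on the way.

```bash
python3 - <<'E'
from rob import *
z=observe()["eef_pos"][2]
c0=W2T([.5605,-.1217]);a0=-.171-YAW
off=np.array([-.027,-.003])
def go(x,a,feed,**k):
    p=T2W(np.array([x,c0[1]])+rz(a)@off);return move_l([*p,.0095],feed,rotation=rot(YAW+a),**k)
go(c0[0]-.003,a0,.04);st("touch")
for i in range(1,7):
    go(c0[0]+.006*i,a0*(1-i/6),.04)
st("square")
go(.052,0,.05);st("near")
print(go(.072,0,.015,max_force=5));st("contact")
E
python3 pic.py 2
```

```text
touch t6.1 tray [-31.4 -83.6] z9.5 Ftray [-0.3 -0.8  0.5] open 0.020
square t8.0 tray [  6.7 -91.9] z9.5 Ftray [-0.3  0.6  0.2] open 0.020
near t8.5 tray [ 25.3 -91.9] z9.4 Ftray [ 0.2 -0.1 -0.6] open 0.020
True
contact t9.3 tray [ 33.5 -91.7] z8.8 Ftray [ 0.1 -0.4  0.3] open 0.020
```

View pics/p2.png

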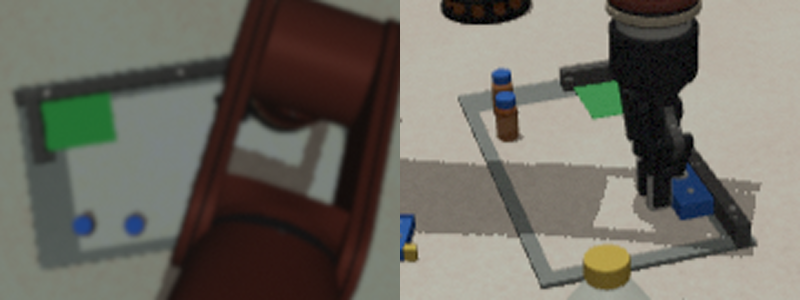

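The block looks near or at the rail. I'll press again harder to see whether it settles further.

```bash
python3 - <<'E'
from rob import *
R0=rot(YAW)
for F in(4,8,12):
    p=T2W(np.array([.045,-.0919]));print(move_l([*p,.0095],.01,max_force=F));st(F)
    hold(.2);st("after")
E
python3 - <<'E'
from plant import *
from h import *
im,d=get_image("side");cv2.imwrite("pics/c3.png",cv2.resize(im[240:310,310:400],(720,560),interpolation=cv2.INTER_CUBIC)[:,:,::-1])
E
```

```text
True
4 t9.8 tray [ 33.4 -91.2] z7.8 Ftray [-0.5 -1.1  0.2] open 0.020
after t10.0 tray [ 32.8 -90.9] z7.2 Ftray [0.1 0.9 0.5] open 0.020
True
8 t10.5 tray [ 33.4 -90.8] z6.9 Ftray [-0.8  0.1 -0.1] open 0.020
after t10.7 tray [ 32.9 -90.6] z6.4 Ftray [0.3 0.1 0.3] open 0.020
True
12 t11.3 tray [ 33.5 -90.6] z6.3 Ftray [-1.2  0.1  3.8] open 0.020
after t11.5 tray [ 33.5 -90.6] z6.3 Ftray [-0.8 -0.3  4.9] open 0.020
```

View pics/c3.png

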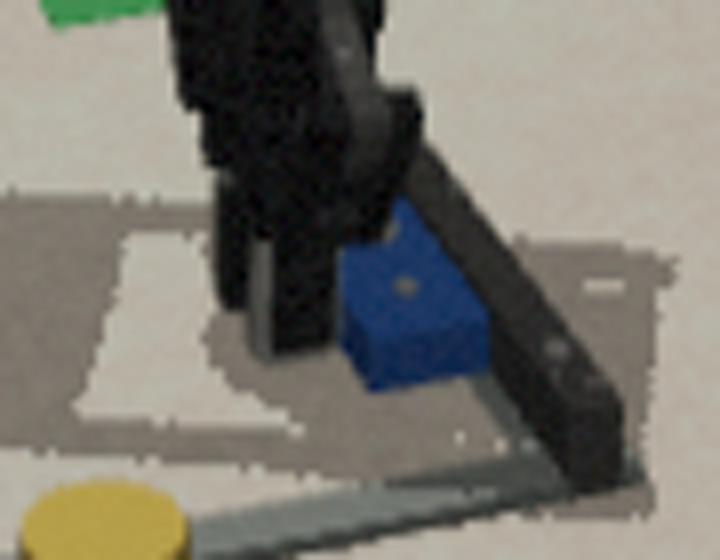

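The guarded contact is repeatable at tool x = 33.4, i.e. rail at 76.4 in my frame. The independently measured rail-base edge also gave 76.4. So the tray origin was about 3.6 mm off in x: the near edge I saw is the floor start at -90. Block and rail faces coincide in the crop. I'll correct the origin, unload the fingers, raise them off the floor and start the drag.

```bash
python3 - <<'E'
import numpy as np
t=np.load("tray.npz");y=float(t["yaw"]);np.savez("tray.npz",o=t["o"]-.0036*np.array([np.cos(y),np.sin(y)]),yaw=y)
E
python3 - <<'E'
from rob import *
def go(x,y,feed,**k): return move_l([*T2W(np.array([x,y])/1e3),.0095],feed,rotation=rot(YAW),**k)
s=st();x,y=W2T(s["eef_pos"])*1e3;z=s["eef_pos"][2]
move_l([*T2W(np.array([x-2,y])/1e3),z],.02)
go(x-2,y,.02);st("raised")
go(37.2,y,.02);st("press")
go(37.5,y+10,.02,max_force=20);st("drag10")
print(go(37.5,y+40,.04,max_force=20));st("drag40")
E
python3 pic.py 4
```

```text
t11.5 tray [ 37.1 -90.6] z6.3 Ftray [-0.4 -1.7  5.6] open 0.020
raised t12.1 tray [ 34.5 -90.2] z9.2 Ftray [0.6 0.2 0.1] open 0.020
press t12.4 tray [ 37.3 -90.6] z9.4 Ftray [ 0.4  0.2 -0.3] open 0.020
drag10 t13.0 tray [ 37.5 -80.3] z9.4 Ftray [-0.2 -0.2 -0.9] open 0.020
False
drag40 t13.9 tray [ 37.6 -50.5] z9.5 Ftray [-0.4  0.3 -0.1] open 0.020
```

View pics/p4.png

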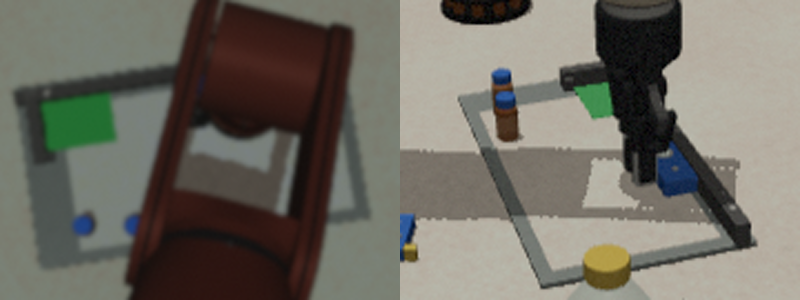

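Run:
```python
from rob import *
def go(x,y,feed,**k): return move_l([*T2W(np.array([x,y])/1e3),.0095],feed,rotation=rot(YAW),**k)
y=-50.5
for x in(38,38.5,39,39.5,40,41,42):
    r=go(x,y,.01,max_force=5);s=st((x,r))
    if r or np.hypot(*s["ft_force"][:2])>4: break
from h import *
im,d=get_image("side");cv2.imwrite("pics/c5.png",cv2.resize(im[210:300,300:400],(780,590) if 0 else (700,590),interpolation=cv2.INTER_CUBIC)[:,:,::-1])
```

```text
(38, False) t14.3 tray [ 37.6 -50.8] z9.5 Ftray [-3.5 -0.8  1.7] open 0.020
(38.5, False) t14.5 tray [ 37.6 -50.8] z9.5 Ftray [-5.9 -1.4  4.4] open 0.020
```

View pics/c5.png

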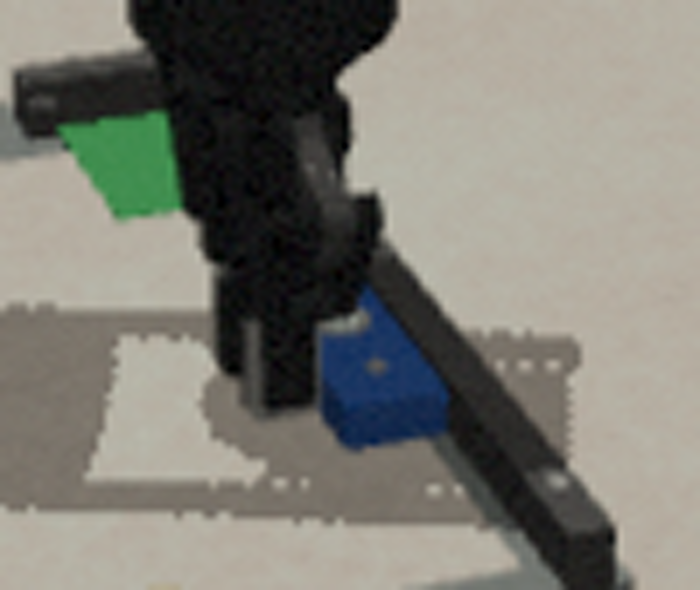

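The contact is firm: the tool holds at x = 37.6 while the force rises with the command, about 5 N/mm. The crop shows the block against the rail and dragged along, with its rear-right corner at the rail foot ≈ (447,400). I'll continue in segments, re-aiming the press at about 1 mm past contact each time.

```bash
python3 - <<'E'
from rob import *
def go(x,y,feed,**k): return move_l([*T2W(np.array([x,y])/1e3),.0095],feed,rotation=rot(YAW),**k)
x=37.6
for y in(-25,0,25,50,75,95):
    r=go(x+1,y,.04,max_force=20);s=st((y,r));x=W2T(s["eef_pos"])[0]*1e3
    if r: break
E
python3 pic.py 6
python3 - <<'E'
import cv2,numpy as np
im=np.load("side6.npz")["im"];cv2.imwrite("pics/c6.png",cv2.resize(im[195:285,270:380],(720,590),interpolation=cv2.INTER_CUBIC)[:,:,::-1])
E
```

```text
(-25, False) t15.3 tray [ 37.6 -25.9] z9.4 Ftray [-6.6 -3.6  2.8] open 0.020
(0, False) t16.1 tray [37.7 -0.8] z9.4 Ftray [-6.2 -3.8  3.6] open 0.020
(25, False) t16.9 tray [37.7 24.1] z9.4 Ftray [-5.8 -3.9  3.5] open 0.020
(50, False) t17.7 tray [37.8 49.1] z9.4 Ftray [-6.2 -3.8  3.5] open 0.020
(75, False) t18.4 tray [37.8 74.1] z9.4 Ftray [-5.3 -3.9  4.1] open 0.020
(95, False) t19.1 tray [37.8 94.2] z9.4 Ftray [-5.  -3.8  3.7] open 0.020
```

View pics/c6.png

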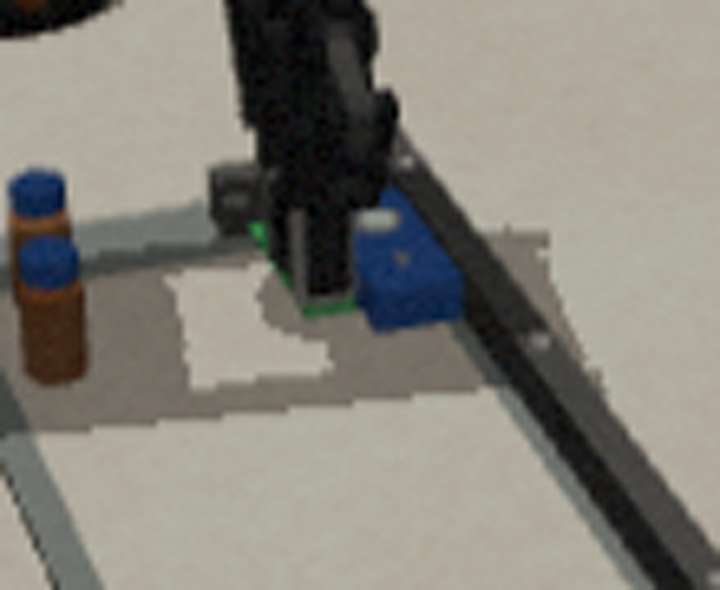

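The block lies along the rail with its front on the green, vials undisturbed ((40,300) and (35,210)). Now the last stretch, guarded, to the stop.

Run:
```python
from rob import *
def go(x,y,feed,**k): return move_l([*T2W(np.array([x,y])/1e3),.0095],feed,rotation=rot(YAW),**k)
r=go(38.8,110,.03,max_force=10);s=st(("110",r))
if not r:
  for y in np.arange(111,122,.7):
    r=go(38.8,y,.015,max_force=12);s=st((round(y,1),r))
    if r or (rz(-YAW)@s["ft_force"][:2])[1]<-12: break
```

```text
('110', False) t19.9 tray [ 37.9 109. ] z9.4 Ftray [-5.  -4.4  4.5] open 0.020
(np.float64(111.0), False) t20.1 tray [ 37.8 109.8] z9.3 Ftray [-5.7 -5.8  2.7] open 0.020
(np.float64(111.7), False) t20.4 tray [ 37.9 110.3] z9.4 Ftray [-6.9 -6.5  3.3] open 0.020
(np.float64(112.4), False) t20.6 tray [ 37.8 111. ] z9.4 Ftray [-6.4 -6.7  3.3] open 0.020
(np.float64(113.1), False) t20.9 tray [ 37.9 111.7] z9.4 Ftray [-4.7 -6.8  4.3] open 0.020
(np.float64(113.8), False) t21.1 tray [ 37.8 112.4] z9.4 Ftray [-5.9 -6.5  3.4] open 0.020
(np.float64(114.5), False) t21.4 tray [ 37.8 113.1] z9.3 Ftray [-5.9 -6.7  2.9] open 0.020
(np.float64(115.2), False) t21.6 tray [ 37.9 113.8] z9.4 Ftray [-5.3 -6.8  3.9] open 0.020
(np.float64(115.9), False) t21.9 tray [ 37.8 114.5] z9.3 Ftray [-5.3 -6.2  4.1] open 0.020
(np.float64(116.6), False) t22.1 tray [ 37.9 115.2] z9.4 Ftray [-5.6 -6.2  3.8] open 0.020
(np.float64(117.3), False) t22.4 tray [ 37.9 115.4] z9.4 Ftray [-5.1 -8.7  4.2] open 0.021
(np.float64(118.0), False) t22.6 tray [ 37.8 115.4] z9.3 Ftray [ -5.6 -11.3   3.8] open 0.020
(np.float64(118.7), False) t22.9 tray [ 37.9 115.5] z9.4 Ftray [ -5.7 -14.4   3. ] open 0.020
```

The tool stops dead at y = 115.4, against 115.5 computed for the tab touching with the block home, and the force rises there. Block on the stop, finger on the tab. Now I unload both directions, then back off diagonally, clear and look.

```bash
python3 - <<'E'
from rob import *
def go(x,y,feed,z=.0095): return move_l([*T2W(np.array([x,y])/1e3),z],feed,rotation=rot(YAW))
go(38.5,115.8,.02);st("unload y")
go(37.9,115.4,.02);st("unload")
go(35.5,113,.02);go(8,113,.06);st("off")
go(8,113,.15,.2)
movep([.40,-.33,.3],rot(YAW));st("away")
E
python3 pic.py 7
python3 - <<'E'
import cv2,numpy as np
from rob import *; from meas import *
from h import *
f=load("top","7");c,ps,sz,tab=cart(f);print("cart in tray mm",W2T(c)*1e3,"rel yaw",ps-YAW,sz,tab)
for n,l in(("top",[(274.7,273.3),(296.8,273.2)]),("side",[(275.4,224.4),(277,234.5)])):
    m=comps(masks(load(n,"7")["im"])["blue"],20)
    for p in l: print(n,p,min((k[1] for k in m),key=lambda q:np.hypot(*(q-p))))
a=cv2.resize(f["im"][205:245,245:325],(600,300),interpolation=cv2.INTER_CUBIC)
b=cv2.resize(load("side","7")["im"][205:255,285:385],(600,300),interpolation=cv2.INTER_CUBIC)
cv2.imwrite("pics/c7.png",np.vstack([a,b])[:,:,::-1])
E
```

```text
unload y t23.1 tray [ 37.9 115.2] z9.2 Ftray [-4.4 -4.5  1.5] open 0.020
unload t23.4 tray [ 37.8 115.3] z9.3 Ftray [-1.1 -3.7 -1.1] open 0.020
off t24.3 tray [  8.1 113. ] z9.7 Ftray [0.4 0.1 0.1] open 0.020
away t27.4 tray [-186.6 -271.5] z299.6 Ftray [ 0.5 -0.1 -0.6] open 0.020
cart in tray mm [ 65.36103112 113.70643114] rel yaw -0.012986454851130036 [0.07182011 0.03326218] [np.float64(-0.02343520442275429), np.float64(0.032171411206195454)]
top (274.7, 273.3) [274.6744186  273.41860465]
top (296.8, 273.2) [296.78947368 273.15789474]
side (275.4, 224.4) [275.37209302 224.3255814 ]
side (277, 234.5) [277.01694915 234.42372881]
```

View pics/c7.png

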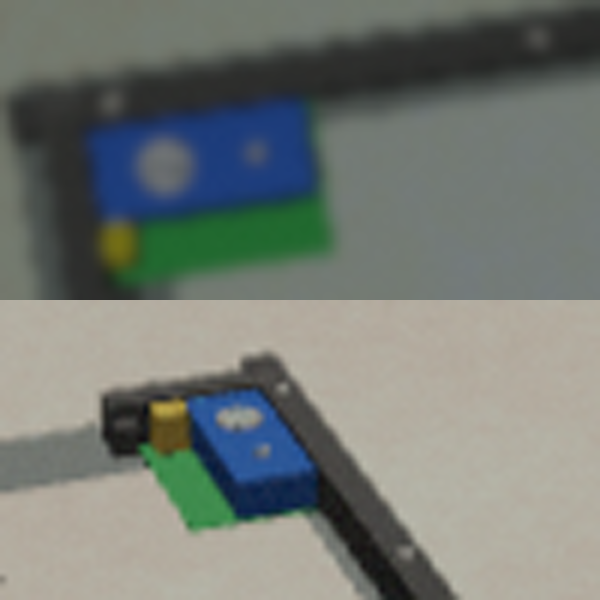

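Top and side crops show the block tight in the corner: its side runs along the rail with no gap, its front end is on the stop, and the tab is inside the lip. Measured (65.4, 113.7) mm against home (64, 114), and the vials have not moved. Handing in.

```bash
python3 -c "
from plant import *
job_done();print(observe()['time_s'])"
```

```text
the job is handed in; nothing more can be done
the job is handed in; nothing more can be done
```

The cartridge is home in the corner pocket, and I handed the job in at about 27.5 s of robot time. I pushed the large blue cartridge across the tray with the fingertips, squaring it on the way. Then I pressed it to the rail with about 5 N, dragged it into the pocket until it met the stop, and let go. It was only slid, never lifted.

**Last checks**
- **Position:** the top camera puts the cartridge at (65.4, 113.7) mm in the tray's frame, against home at (64, 114).
- **Angle:** it measured about 0.01 rad from parallel with the rail, within what I can measure.
- **Seating:** on the final push the tool stopped dead at y = 115.4 mm, where I had computed 115.5 mm for the block home with a finger on the tab. The last picture shows no gap at rail or stop.
- **Surroundings:** the vials are within 0.2 pixel of where they started in both views, and the gripper is clear of everything. I did not re-measure the bottle or carousel, but the arm did not go near them.

**What disagreed**
- My first tray fit was about 3.6 mm off across the tray. I corrected it from the rail contact, which matched a separate image measurement of the rail's foot.
- Repeated force-stopped presses let the fingers sink about 3 mm to the floor. I backed off and raised them before dragging.
- The block was carried by side friction until it met the stop. The fingers then slipped about 5 mm along its side before reaching the tab.

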